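# Load a flanged dispensing barrel into its slotted holder

### The arm

A 7-joint arm with a two-finger parallel gripper is mounted at the origin on a cart in front of the work surface, level with it; the furniture and walls round the work are solid. World frame = base frame: x ahead of the robot, y to its left, z up, the work surface at z = 0. Lengths are in m, angles in rad, forces in N, time in s.
With the tool pointing down it reaches from about 0.4 to 0.85 m from the base axis. Payload 4.5 kg.
Tool frame: the origin (TCP) lies at the very end of the fingers, on their centre line; the grasp point (between the pads) lies 19 mm behind it (grip_depth is the distance from the TCP to the grasp point, in m); x points along the fingers, z is the direction in which the jaws open and shut, and the axes are right-handed (so a half turn about x gives the same grasp; the last joint's range is limited). The gripper opens to 88 mm and grips with 3 to 60 N. Pads are 18 mm wide; open, the fingers measure 123 mm over their backs; the gripper's body (75 mm by 187 mm) begins 45 mm behind the grasp point.
Start: joints at [1.166, 0.689, -0.195, 1.565, 0.157, 0.902, -0.215], TCP at [0.266, -0.566, 0.239] pointing down, gripper open.
Joint ranges: [-3.01, 3.01], [-0.46, 2.08], [-1.47, 1.51], [0.13, 2.56], [-1, 4.14], [0.04, 2.09], [-2.66, 2.66]. Speed limits (rad/s): [2.57, 2.57, 3.14, 3.14, 3.14, 3.14, 3.14].

### API

Orientations are given as a unit quaternion [x, y, z, w].
In Python, from plant import get_obs, snapshot, camera_params, hand_in, grip_depth gives the robot as it stands. The module is installed in compiled form; this text tells all that it offers.
- The arm moves only by the tool jog_arm, never from a script. Its argument "rows" is one flat list of numbers, 4 for each row, row after row: the shift along the world's x, y, z in m, then the turn about the world's z in degrees. A call has 1 to 12 rows; each row shifts and turns the pose as measured when the row begins; what a row does not reach is not made up. A row lasts 1/12 s, in which the tool goes at most 41.7 mm and 7.16 degrees, less where a joint would pass 70% of its speed; a pose out of reach is approached as far as the arm can. A call with a gripper value outside its range is refused whole. "gripper" is the closure, from -1 (fully open) to 1 (shut), set as the call begins (left out, the last holds). The fingers move at their own pace and stop on an object; "squeeze" is the grip in N (left out, the last holds). Time passes only in rows, so rows that do not move let the fingers close. It gives the time, the measured TCP pose, the force and the opening at its end, in the units of the state.
- get_obs(): the state, without advancing time (a new reading comes with each control period).
- snapshot(name): name is "scene" or "top"; returns the picture (400x640x3 uint8, red, green, blue); there is no depth.
- camera_params(name): a dict with "intrinsics" (3x3 intrinsics, pixels), "T" (4x4, takes a point from camera to world coordinates). Camera axes: x right, y up, looking along -z (the intrinsics and any distortion apply to the point x, -y, -z); pixel columns grow to the right and rows downward; lengths in m; the calibration is good to about 2 mm. A picture is of the moment at which its call begins. camera_params takes no time and is no camera call.
- hand_in(): hands the job in, once; it reports no verdict.
The state is a dict: "time_s": time; "joint_pos": joint angles; "joint_vel": joint speeds; "joint_torque": joint torques, N m; "eef_pos": TCP position; "ee_rot": TCP orientation; "force": force on the tool from outside, world axes, zero at the start; "wrist_torque": the same for the moment, N m; "grip_width": finger opening in m.
Only numpy, scipy, OpenCV 4.12 (cv2) and the standard library are available. Lean on these libraries where they do the work, as an engineer would, in place of code of your own. Each camera call takes 0.05 s, during which the arm holds its last target.

### The job

Load the amber dispensing barrel with the blue tip cap into the bench holder: carry it upright to the open end of the slot, slide it in sideways so that its bottom flange runs underneath the black forked plate, push it fully home to the end of the slot and let go. Leave the white barrel with the red cap standing where it is.

Things in the scene. Friction and masses are not known exactly. Their poses are not given: they have to be found in the camera images.
- amber_barrel: Loose amber (orange-brown) barrel, blue tip cap; may stand in the white one's place. Stands nose up on its flange, 70 g. Round flange: 40 mm diameter, 5 mm thick; straight body 24 mm diameter from 5 to 70 mm height; capped tip (15 mm diameter) ends at 93 mm. Origin: centre of the flange's underside; z up the barrel. Grip the body 45 to 60 mm up
- white_barrel: White barrel, red tip cap, same shape; must stay standing where it is. Stands nose up on its flange, 70 g. Round flange: 40 mm diameter, 5 mm thick; straight body 24 mm diameter from 5 to 70 mm height; capped tip (15 mm diameter) ends at 93 mm. Origin: centre of the flange's underside; z up the barrel
- barrel_holder: Holder fixed to the bench, 84x92x22 mm: aluminium base, black forked plate on top (16 to 22 mm above the bench), slot between the prongs 27 mm wide. Origin: at bench level, on the axis of a fully seated barrel (its body then touches the slot's closed end). x points from the open end into the slot: slide in along +x, from about x = -85 mm, underside 7 to 10 mm above the bench; z up
- slot_mouth (a point): Middle of the slot's open end, between the rounded prong tips, at x = -45 mm in the holder's frame, on the base's floor. The floor is 6 mm thick, from x = -50 to +34 mm; over it, under the black plate, a channel 45 mm wide and 10 mm high (6 to 16 mm above the bench) takes the flange

How it is judged:
By the outcome, as a careful person would: the job done as asked, in the order asked, and still so for the second after the job is handed in, with the robot touching nothing.
It also fails if it takes over 42 s, if anything falls off the work surface, if the arm or the gripper's body presses on something with over 40 N, if the wrist force passes 120 N, or if a joint passes its speed limit or range.

## Working session

There is one attempt and no reset: what is moved stays moved. The work goes in short steps, Python scripts to look and compute and a tool call to move; the robot and the scene stay as the last step left them, time stands still between calls to the robot, and variables do not carry over. Pictures are saved under pics/ and viewed, and the job is handed in when it is done.

Besides the shell and the picture viewer there is one more tool, called after ">>>" as name(argument=value, ...) on one line, values as JSON. jog_arm: Moves the arm, as the interface text tells. Its arguments: {"type":"object","properties":{"rows":{"type":"array"},"gripper":{"type":"number"},"squeeze":{"type":"number"}},"required":["rows"]}

```bash
mkdir -p pics
python3 - <<'E'
from plant import *
import cv2,numpy as np
np.set_printoptions(precision=4,suppress=True)
for n in("scene","top"):
    im=snapshot(n);cv2.imwrite(f"pics/{n}0.png",im[:,:,::-1])
    p=camera_params(n);print(n,p)
o=get_obs();print(o,grip_depth if not callable(grip_depth) else grip_depth())
E
```

```text
scene {'intrinsics': array([[467.1209,   0.    , 315.4819],
       [  0.    , 467.1209, 202.9433],
       [  0.    ,   0.    ,   1.    ]]), 'T': array([[-0.8199,  0.2771, -0.5009,  0.0075],
       [-0.5724, -0.4088,  0.7108,  0.623 ],
       [-0.0078,  0.8695,  0.4938,  0.5354],
       [ 0.    ,  0.    ,  0.    ,  1.    ]])}
top {'intrinsics': array([[490.6401,   0.    , 327.1148],
       [  0.    , 490.6401, 196.957 ],
       [  0.    ,   0.    ,   1.    ]]), 'T': array([[-0.0241,  0.9935, -0.1109,  0.4125],
       [-0.9997, -0.0248, -0.0047, -0.1085],
       [-0.0074,  0.1107,  0.9938,  0.9498],
       [ 0.    ,  0.    ,  0.    ,  1.    ]])}
{'time_s': 0.1, 'joint_pos': array([ 1.1658,  0.6899, -0.1945,  1.5662,  0.1573,  0.9025, -0.2151]), 'joint_vel': array([-0.0004, -0.0012, -0.0014, -0.0017, -0.001 ,  0.0011, -0.0006]), 'joint_torque': array([ -0.0032, -52.8498,  -1.2714, -15.3839,  -0.0525,   0.002 ,
         0.    ]), 'eef_pos': array([ 0.2653, -0.5653,  0.238 ]), 'ee_rot': array([ 0.3794,  0.5974, -0.3789,  0.5963]), 'force': array([-0.0261, -0.0353,  0.3192]), 'wrist_torque': array([ 0.0324, -0.0436, -0.0101]), 'grip_width': 0.08825207646790804} 0.0187
```

View pics/scene0.png

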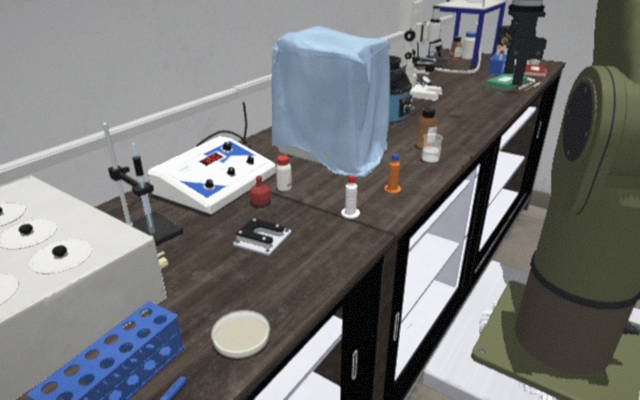

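View pics/top0.png

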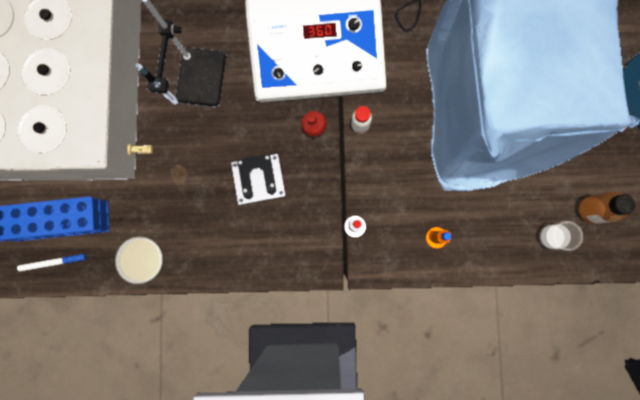

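Amber stands near (437,237) in the top view and white near (355,226). The holder is near (259,179) with its slot open toward the robot. I'll zoom in to measure them.

Run:
```python
import cv2,numpy as np
t=cv2.imread("pics/top0.png");s=cv2.imread("pics/scene0.png")
a=cv2.resize(t[145:215,220:300],None,fx=7,fy=7,interpolation=cv2.INTER_CUBIC)
b=cv2.resize(s[145:260,220:410],None,fx=4,fy=4,interpolation=cv2.INTER_CUBIC)
c=cv2.resize(t[205:260,335:465],None,fx=6,fy=6,interpolation=cv2.INTER_CUBIC)
cv2.imwrite("pics/a.png",a);cv2.imwrite("pics/b.png",b);cv2.imwrite("pics/c.png",c)
```

```text
(no output)
```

View pics/a.png

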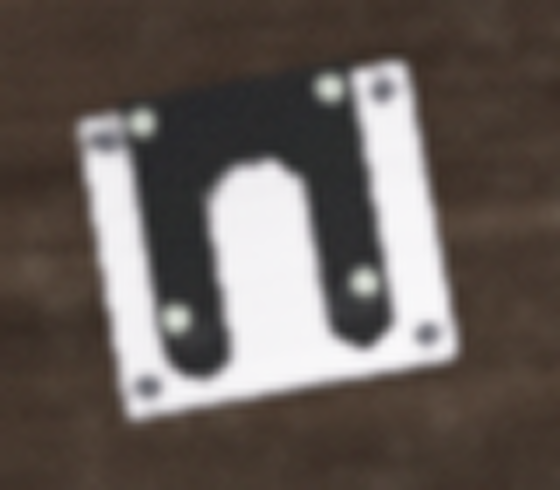

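View pics/b.png

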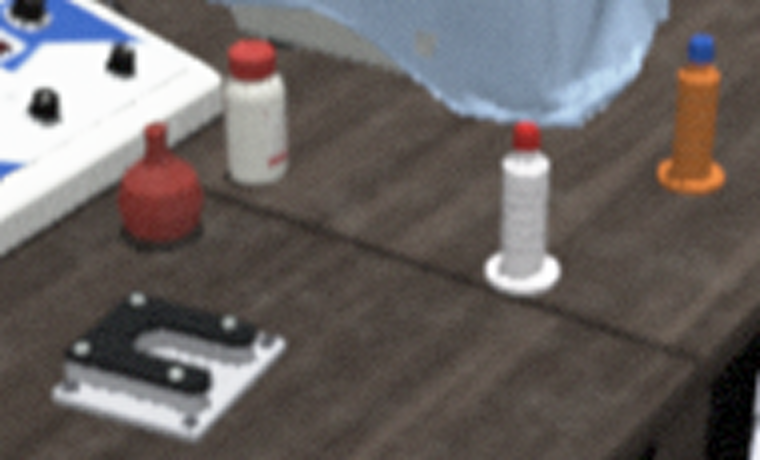

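View pics/c.png

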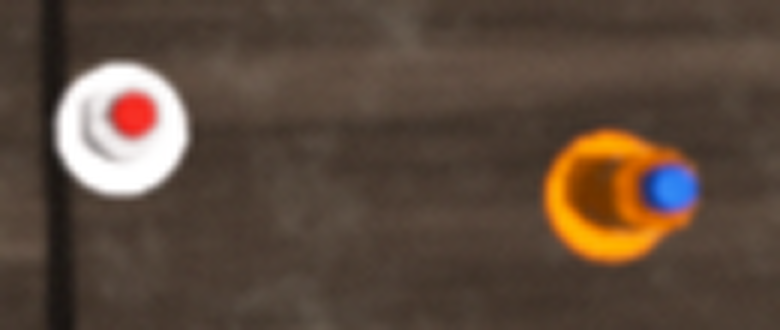

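```bash
cat > h.py <<'E'
import numpy as np, cv2
from plant import camera_params
from scipy.optimize import least_squares
P={n:camera_params(n) for n in("scene","top")}
def proj(n,X):
    X=np.atleast_2d(X);K=P[n]["intrinsics"];T=np.linalg.inv(P[n]["T"])
    c=X@T[:3,:3].T+T[:3,3]; c=c*[1,-1,-1]
    u=c@K.T; return u[:,:2]/u[:,2:]
def ray(n,uv,z):
    K=P[n]["intrinsics"];T=P[n]["T"]
    d=np.linalg.inv(K)@[uv[0],uv[1],1]; d=T[:3,:3]@(d*[1,-1,-1]); o=T[:3,3]
    return o+d*(z-o[2])/d[2]
def hold(p,L):
    c,s=np.cos(p[2]),np.sin(p[2]); L=np.atleast_2d(L).astype(float)
    return np.c_[p[0]+c*L[:,0]-s*L[:,1],p[1]+s*L[:,0]+c*L[:,1],L[:,2]]
E
python3 - <<'E'
from h import *
np.set_printoptions(precision=4,suppress=True)
cv=lambda u,s,o:(np.array(u)+.5)/s-.5+np.array(o)
for nm,t,s,tt in(("amber",(608,196),(692,175),(670,188)),("white",(122,129),(522,272),(133,114))):
    print(nm,ray("top",cv(t,6,(335,205)),.004),ray("scene",cv(s,4,(220,145)),.004),"tip",ray("top",cv(tt,6,(335,205)),.093))
tp=cv([(130,418),(458,360),(78,125),(408,62)],7,(220,145));Lt=np.array([(-50,46,6),(-50,-46,6),(34,46,6),(34,-46,6)])/1e3
sp=cv([(195,440),(285,342),(55,395)],4,(220,145));Ls=Lt[:3].copy();Ls[:,2]=.003
ft=lambda p:(proj("top",hold(p,Lt))-tp).ravel()
fs=lambda p:(proj("scene",hold(p,Ls))-sp).ravel()
for f in(ft,fs,lambda p:np.r_[ft(p),fs(p)]):
    r=least_squares(f,[.45,.05,0]);print(r.x,np.degrees(r.x[2]),r.fun)
    print(hold(r.x,[(-.085,0,0),(-.045,0,0)]))
E
```

```text
amber [ 0.435  -0.3109  0.004 ] [ 0.4324 -0.3058  0.004 ] tip [ 0.4348 -0.3099  0.093 ]
white [ 0.4602 -0.1562  0.004 ] [ 0.458  -0.1493  0.004 ] tip [ 0.46   -0.1551  0.093 ]
[0.5643 0.0309 0.1595] 9.141090103056598 [-0.0079  0.0906 -0.0637 -0.2908  0.4282 -0.1299 -0.356   0.3387]
[[0.4804 0.0174 0.    ]
 [0.5198 0.0238 0.    ]]
[0.5645 0.0344 0.1589] 9.102994576990724 [ 0.3303 -0.6185  0.4233  0.4445 -0.7488  0.1356]
[[0.4806 0.021  0.    ]
 [0.5201 0.0273 0.    ]]
[0.5648 0.0319 0.1551] 8.88909820327759 [-0.6511 -0.228  -0.6742 -0.4043 -0.0218 -0.4759 -0.7744  0.194   0.94
 -1.2522  1.0909 -0.0614 -0.0011 -0.5364]
[[0.4808 0.0188 0.    ]
 [0.5203 0.025  0.    ]]
```

Run:
```python
from h import *
from scipy.spatial.transform import Rotation as R
np.set_printoptions(precision=4,suppress=True)
print(R.from_quat([ 0.3794,  0.5974, -0.3789,  0.5963]).as_matrix())
for n,uv in(("red",(313,130)),("wb",(362,125)),("unit",(318,100)),("blue",(450,190))): print(n,ray("top",uv,.01))
```

```text
[[-0.0009  0.9052  0.425 ]
 [ 0.0014  0.425  -0.9052]
 [-1.     -0.0002 -0.0017]]
red [ 0.6498 -0.0796  0.01  ]
wb [ 0.6573 -0.1758  0.01  ]
unit [ 0.71   -0.0907  0.01  ]
blue [ 0.5249 -0.3411  0.01  ]
```

>>> jog_arm(rows=[0.017, 0.026, 0, -1.6, 0.017, 0.026, 0, -1.6, 0.017, 0.026, 0, -1.6, 0.017, 0.026, 0, -1.6, 0.017, 0.026, 0, -1.6, 0.017, 0.026, 0, -1.6, 0.017, 0.026, 0, -1.6, 0.017, 0.026, 0, -1.6, 0.017, 0.026, 0, -1.6, 0.017, 0.026, 0, -1.6], gripper=-1)

```text
time_s: 0.93
eef_pos: [0.4302, -0.3, 0.2337]
ee_rot: [0.466, 0.534, -0.469, 0.527]
force: [-0.5, 0.0, -0.5]
grip_width: 0.0877
```

>>> jog_arm(rows=[0.004, -0.009, -0.03, 0, 0, 0, -0.02, 0, 0, 0, 0, 0, 0, 0, 0, 0])

```text
time_s: 1.27
eef_pos: [0.4421, -0.2984, 0.1828]
ee_rot: [0.464, 0.538, -0.462, 0.531]
force: [-0.4, -0.3, -0.1]
grip_width: 0.0878
```

Run:
```python
from h import *
from plant import *
from scipy.spatial.transform import Rotation as R
np.set_printoptions(precision=4,suppress=True)
for n in("scene","top"):
    im=snapshot(n);cv2.imwrite(f"pics/{n}1.png",im[:,:,::-1])
o=get_obs();print(o['eef_pos'],R.from_quat(o['ee_rot']).as_matrix(),o['joint_pos'])
e=o['eef_pos'];z=R.from_quat(o['ee_rot']).as_matrix()[:,2]
print(np.degrees(np.arctan2(z[1],z[0])),proj("scene",[e,e+.044*z,e-.044*z]),proj("top",[e]))
```

```text
[ 0.442  -0.2989  0.1835] [[-0.004   0.9897  0.1429]
 [ 0.0076  0.1429 -0.9897]
 [-1.     -0.0029 -0.0081]] [ 0.5563  0.6499 -0.074   1.8949  0.0702  0.6064 -0.9881]
-81.78559888880974 [[393.2169 117.5449]
 [399.2973 111.9413]
 [386.7247 123.5279]] [[452.5303 229.5498]]
```

View pics/scene1.png

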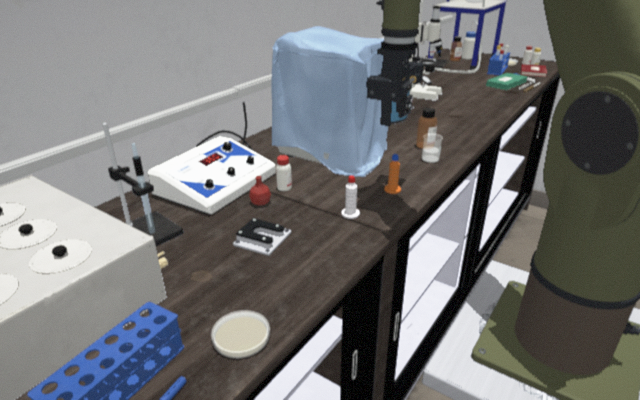

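View pics/top1.png

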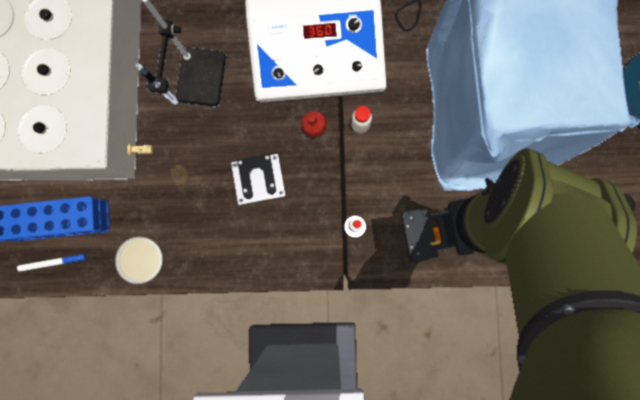

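>>> jog_arm(rows=[-0.004, -0.005, -0.01, 0, -0.004, -0.005, -0.02, 0, 0, 0, -0.025, 0, 0, 0, -0.025, 0, 0, 0, -0.01, 0, 0, 0, 0, 0])

```text
time_s: 1.87
eef_pos: [0.4329, -0.3179, 0.0946]
ee_rot: [0.466, 0.53, -0.465, 0.535]
force: [-0.2, 0.5, 0.3]
grip_width: 0.0885
```

>>> jog_arm(rows=[0, 0.004, 0, 0, 0.001, 0.003, 0, 0, 0, 0, 0, 0])

```text
time_s: 2.12
eef_pos: [0.433, -0.3129, 0.0958]
ee_rot: [0.467, 0.529, -0.466, 0.534]
force: [0.6, -0.3, 0.6]
grip_width: 0.0879
```

Run:
```python
from h import *
from plant import *
im=snapshot("scene");cv2.imwrite("pics/s2.png",cv2.resize(im[60:220,320:480,::-1],None,fx=4,fy=4,interpolation=cv2.INTER_CUBIC)[:600])
print(get_obs()['eef_pos'])
```

```text
[ 0.43304414 -0.31320306  0.0959733 ]
```

View pics/s2.png

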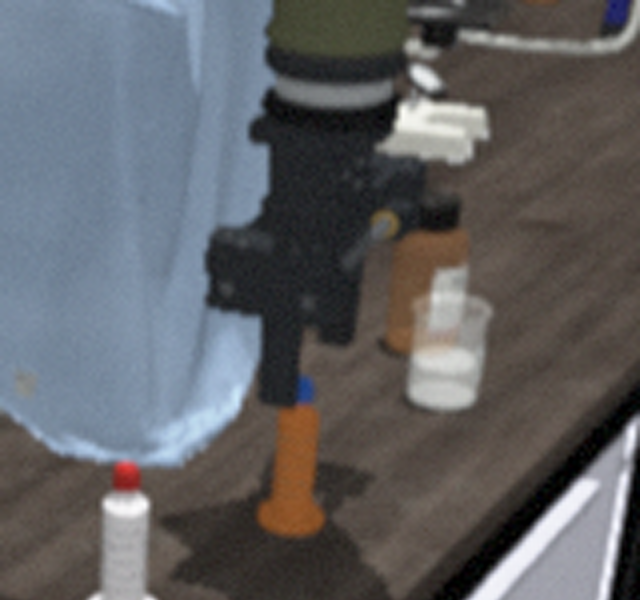

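The two finger ends, at crop (280,400) and (335,340), straddle the blue cap at (305,390), and they are centred on it. I'll descend and grip.

>>> jog_arm(rows=[0, 0.001, -0.015, 0, 0, 0.001, -0.015, 0, 0, 0, -0.015, 0, 0, 0, -0.01, 0, 0, 0, -0.004, 0, 0, 0, 0, 0])

```text
time_s: 2.67
eef_pos: [0.4375, -0.3136, 0.0405]
ee_rot: [0.467, 0.524, -0.465, 0.54]
force: [1.3, -0.3, -0.1]
grip_width: 0.088
```

>>> jog_arm(rows=[-0.003, 0.002, -0.005, 0, 0, 0.001, -0.002, 0, 0, 0, 0, 0])

```text
time_s: 2.92
eef_pos: [0.4352, -0.311, 0.0345]
ee_rot: [0.467, 0.523, -0.465, 0.54]
force: [0.2, -0.3, 0.5]
grip_width: 0.0879
```

>>> jog_arm(rows=[0, 0, 0, 0, 0, 0, 0, 0, 0, 0, 0, 0, 0, 0, 0, 0, 0, 0, 0, 0, 0, 0, 0, 0, 0, 0, 0, 0, 0, 0, 0, 0], gripper=1, squeeze=20)

```text
time_s: 3.58
eef_pos: [0.436, -0.3116, 0.036]
ee_rot: [0.468, 0.522, -0.465, 0.541]
force: [-0.2, -1.4, -0.1]
grip_width: 0.0369
```

>>> jog_arm(rows=[0, 0, 0, 0, 0, 0, 0, 0, 0, 0, 0, 0, 0, 0, 0, 0, 0, 0, 0, 0, 0, 0, 0, 0])

```text
time_s: 4.08
eef_pos: [0.4357, -0.311, 0.0357]
ee_rot: [0.468, 0.522, -0.465, 0.541]
force: [0.3, 0.4, 0.8]
grip_width: 0.0237
```

>>> jog_arm(rows=[0, 0, 0.01, 0, 0, 0, 0.02, 0, 0, 0, 0.025, 0, 0, 0, 0.025, 0, 0, 0, 0.025, 0, 0, 0, 0.025, 0, 0, 0, 0.015, 0, 0, 0, 0, 0])

```text
time_s: 4.75
eef_pos: [0.433, -0.3102, 0.19]
ee_rot: [0.467, 0.523, -0.465, 0.54]
force: [0.4, 0.1, -2.1]
grip_width: 0.0235
```

Run:
```python
from h import *
from plant import *
im=snapshot("scene");cv2.imwrite("pics/s3.png",cv2.resize(im[40:240,300:500,::-1],None,fx=3,fy=3,interpolation=cv2.INTER_CUBIC)[:600])
print(get_obs()['eef_pos'])
```

```text
[ 0.43261554 -0.30994888  0.18876142]
```

View pics/s3.png

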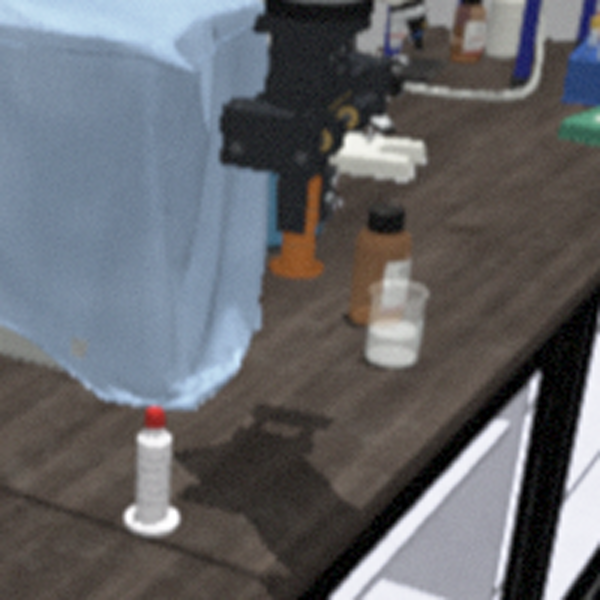

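>>> jog_arm(rows=[0.001, 0.012, 0, 0, 0.003, 0.025, 0, 0, 0.003, 0.03, 0, 0, 0.003, 0.03, 0, 0, 0.003, 0.03, 0, 0, 0.003, 0.03, 0, 0, 0.003, 0.03, 0, 0, 0.003, 0.03, 0, 0, 0.003, 0.03, 0, 0, 0.003, 0.025, 0, 0, 0.001, 0.015, 0, 0, 0, 0, 0, 0])

```text
time_s: 5.8
eef_pos: [0.4469, -0.0008, 0.1756]
ee_rot: [0.462, 0.533, -0.47, 0.531]
force: [-0.7, -0.2, -0.1]
grip_width: 0.0238
```

```bash
cat > st.py <<'E'
from h import *
from plant import *
from scipy.spatial.transform import Rotation as R
np.set_printoptions(precision=4,suppress=True)
def st():
    o=get_obs();M=R.from_quat(o['ee_rot']).as_matrix();z=M[:,2]
    print(o['time_s'],o['eef_pos'],"yaw",np.degrees(np.arctan2(z[1],z[0])),"xax",M[:,0],"F",o['force'],"T",o['wrist_torque'],"w",o['grip_width'],"q",o['joint_pos']); return o
E
python3 -c "
from st import *
st()"
```

```text
5.8 [ 0.4469 -0.0008  0.1756] yaw -82.44492116444931 xax [-0.0096 -0.008  -0.9999] F [-0.7426 -0.1922 -0.1368] T [0.0327 0.023  0.0198] w 0.023753528727668994 q [-0.125   0.5826  0.0285  2.1488 -0.0213  0.4209 -1.5206]
```

>>> jog_arm(rows=[0.008, 0.005, -0.02, 0, 0.01, 0.006, -0.025, 0, 0.008, 0.004, -0.025, 0, 0.001, 0.001, -0.02, 0, 0, 0, -0.01, 0, 0, 0, 0, 0, 0, 0, 0, 0])

```text
time_s: 6.38
eef_pos: [0.468, 0.0152, 0.0665]
ee_rot: [0.457, 0.535, -0.473, 0.529]
force: [0.3, -0.1, -1.5]
grip_width: 0.0239
```

Run:
```python
from st import *
t=snapshot("top");s=snapshot("scene")
cv2.imwrite("pics/t4.png",cv2.resize(t[130:230,200:330,::-1],None,fx=6,fy=6,interpolation=cv2.INTER_CUBIC)[:600])
cv2.imwrite("pics/s4.png",cv2.resize(s[130:270,200:390,::-1],None,fx=4,fy=4,interpolation=cv2.INTER_CUBIC)[:600])
st()
```

```text
6.4833 [0.4686 0.0153 0.0674] yaw -82.29889426841413 xax [-0.019  -0.0109 -0.9998] F [ 0.2576 -1.1945 -0.7011] T [ 0.0346  0.0161 -0.0049] w 0.0239188460578245 q [-0.1486  0.8178  0.0194  2.1439 -0.0295  0.2004 -1.5427]
```

View pics/t4.png

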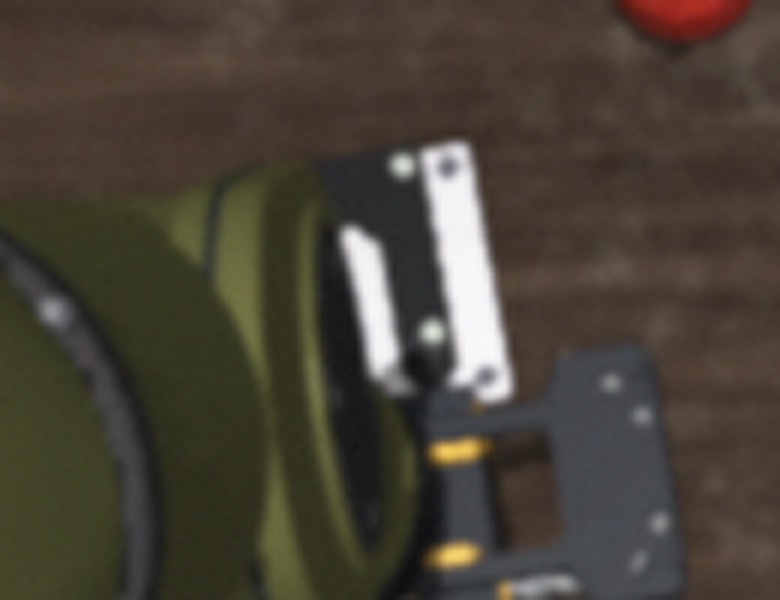

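View pics/s4.png

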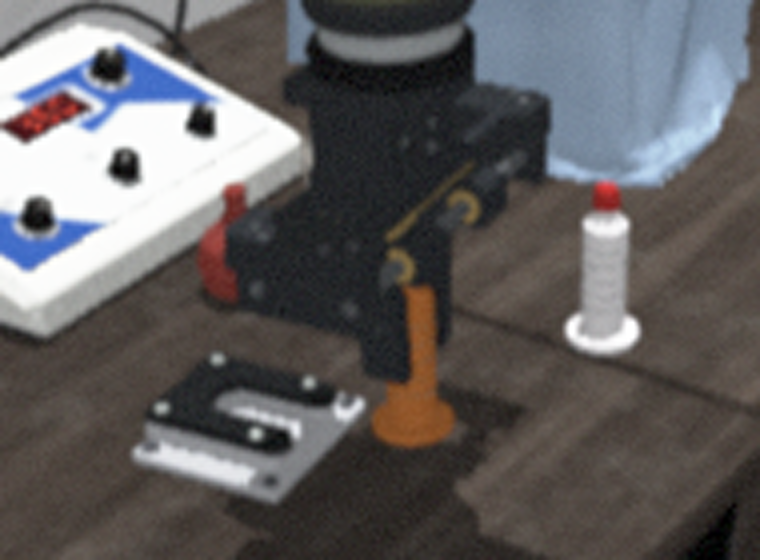

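>>> jog_arm(rows=[0, 0, -0.012, 0, 0, 0, -0.008, 0, 0, 0, -0.005, 0, 0, 0, 0, 0, 0, 0, 0, 0])

```text
time_s: 6.9
eef_pos: [0.4703, 0.0141, 0.0447]
ee_rot: [0.46, 0.533, -0.472, 0.531]
force: [-0.5, -0.1, -0.3]
grip_width: 0.0239
```

```bash
python3 -c "
from st import *
st()"
```

```text
6.9 [0.4703 0.0141 0.0447] yaw -82.41961894944319 xax [-0.013  -0.011  -0.9999] F [-0.4995 -0.1051 -0.3193] T [ 0.0527 -0.0479  0.0251] w 0.02387581443089616 q [-0.1452  0.865   0.0175  2.1497 -0.0295  0.1414 -1.5431]
```

>>> jog_arm(rows=[0, 0, -0.004, 0, 0, 0, -0.003, 0, 0, 0, -0.002, 0, 0, 0, -0.001, 0], squeeze=6)

```text
time_s: 7.23
eef_pos: [0.4708, 0.0145, 0.0353]
ee_rot: [0.46, 0.533, -0.471, 0.531]
force: [-1.9, 3.4, 6.0]
grip_width: 0.0239
```

```bash
python3 -c "
from st import *
st()"
```

```text
7.2333 [0.4708 0.0145 0.0353] yaw -82.40764439977193 xax [-0.0112 -0.0104 -0.9999] F [-1.9374  3.3611  6.0388] T [ 0.6834  0.4786 -0.0533] w 0.02385819057532308 q [-0.1445  0.8847  0.0159  2.151  -0.0295  0.1186 -1.5433]
```

>>> jog_arm(rows=[0, 0, 0, 0, 0, 0, 0, 0, 0, 0, 0, 0], gripper=0.27)

```text
time_s: 7.48
eef_pos: [0.4708, 0.0146, 0.0353]
ee_rot: [0.46, 0.533, -0.471, 0.532]
force: [-0.2, 0.3, -0.4]
grip_width: 0.0323
```

>>> jog_arm(rows=[0, 0, 0, 0, 0, 0, 0, 0, 0, 0, 0, 0, 0, 0, 0, 0], gripper=1, squeeze=20)

```text
time_s: 7.82
eef_pos: [0.4713, 0.0144, 0.0354]
ee_rot: [0.461, 0.532, -0.471, 0.532]
force: [-0.2, 0.2, -1.0]
grip_width: 0.0232
```

Run:
```python
from st import *
t=snapshot("top");s=snapshot("scene")
cv2.imwrite("pics/s5full.png",s[:,:,::-1]);cv2.imwrite("pics/t5full.png",t[:,:,::-1])
cv2.imwrite("pics/s5.png",cv2.resize(s[170:270,220:350,::-1],None,fx=6,fy=6,interpolation=cv2.INTER_CUBIC)[:600])
o=st()
```

```text
7.9167 [0.4713 0.0144 0.0354] yaw -82.40903157972946 xax [-0.0101 -0.0105 -0.9999] F [-0.214  -0.1268 -0.2092] T [ 0.0418 -0.0133 -0.0115] w 0.02350622538577544 q [-0.1446  0.8846  0.0162  2.1505 -0.0294  0.118  -1.5434]
```

View pics/s5.png

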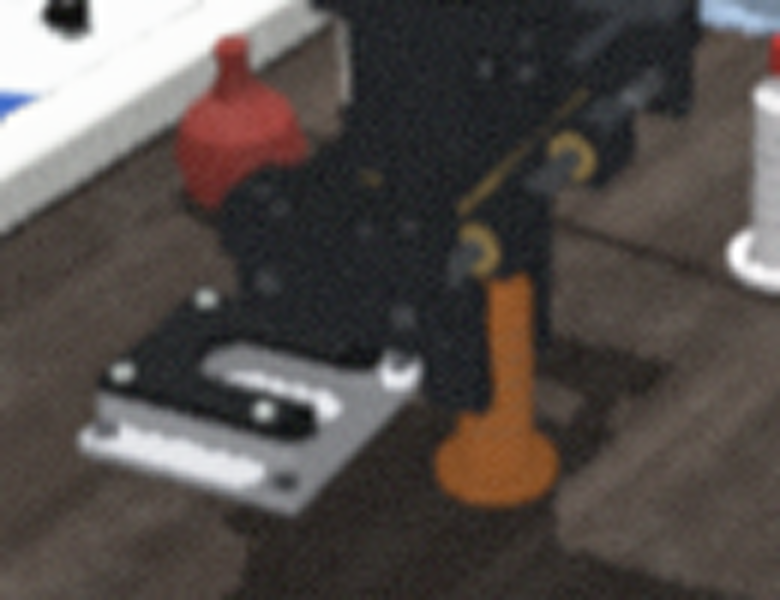

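Run:
```python
from st import *
cv=lambda u,s,o:(np.array(u)+.5)/s-.5+np.array(o)
s=cv2.imread("pics/s5full.png")
hsv=cv2.cvtColor(s,cv2.COLOR_BGR2HSV)
m=cv2.inRange(hsv,(5,130,90),(20,255,255)); m[:200]=0;m[:, :285]=0;m[:,320:]=0
# orange pixels in flange
ys,xs=np.nonzero(m); print(xs.min(),xs.max(),ys.min(),ys.max())
c=m.copy();c[:240]=0
def sil(p):  # silhouette mask of flange
    th=np.linspace(0,2*np.pi,90)
    pts=np.vstack([proj("scene",np.c_[p[0]+.02*np.cos(th),p[1]+.02*np.sin(th),0*th+z]) for z in(0,.005)])
    b=np.vstack([proj("scene",np.c_[p[0]+.012*np.cos(th),p[1]+.012*np.sin(th),0*th+z]) for z in(.005,.033)])
    S=8;I=np.zeros((60*S,40*S),np.uint8)
    for q in(pts,b):
        h=cv2.convexHull((((q+.5-[283,205])*S)).astype(np.float32).round().astype(np.int32));cv2.fillConvexPoly(I,h,255)
    return cv2.resize(I,(40,60),interpolation=cv2.INTER_AREA)/255.
# soft target: orange membership
obs=m[205:265,283:323]/255.
best=min(((np.abs(sil((x,y))[25:]-obs[25:]).sum(),x,y) for x in np.arange(.462,.48,.0005) for y in np.arange(.008,.028,.0005)))
print("scene barrel",best)
hs=np.array([.5645,.0344,.1589]);ht=np.array([.5643,.0309,.1595])
def loc(p,b):
    d=np.array(b[:2])-p[:2];c,s_=np.cos(p[2]),np.sin(p[2]);return c*d[0]+s_*d[1],-s_*d[0]+c*d[1]
print("scene-rel",loc(hs,best[1:]),"top+robot rel",loc(ht,(.4713,.0144)))
# same check on initial white & amber
```

```text
293 312 216 253
scene barrel (np.float64(63.41568627450981), np.float64(0.46900000000000003), np.float64(0.014000000000000005))
scene-rel (np.float64(-0.09752482096993755), np.float64(-0.005031828174890712)) top+robot rel (np.float64(-0.09444013962950806), np.float64(-0.0015198772184048647))
```

Run:
```python
from st import *
def ov(img,x0,y0,w,h,S,barrels=(),holders=(),cam="scene",out="o.png"):
    I=cv2.resize(img[y0:y0+h,x0:x0+w],None,fx=S,fy=S,interpolation=cv2.INTER_CUBIC)
    tf=lambda q:((q+.5-[x0,y0])*S).round().astype(np.int32)
    th=np.linspace(0,2*np.pi,90)
    for b,col in barrels:
        for r,z in((.02,0),(.02,.005),(.012,.005),(.012,.07),(.0075,.093)):
            cv2.polylines(I,[tf(proj(cam,np.c_[b[0]+r*np.cos(th),b[1]+r*np.sin(th),0*th+z]))],True,col,1)
    for p,col in holders:
        for z in(0,.006):
            cv2.polylines(I,[tf(proj(cam,hold(p,[(-.05,.046,z),(-.05,-.046,z),(.034,-.046,z),(.034,.046,z)])))],True,col,1)
        a=np.linspace(-np.pi/2,np.pi/2,20)
        slot=[(-.045,.0135)]+[(0+.0135*np.cos(t)-.0015,.0135*np.sin(t)) for t in a[::-1]]+[(-.045,-.0135)]
        for z in(.022,): cv2.polylines(I,[tf(proj(cam,hold(p,[(u,v,z) for u,v in slot])))],False,col,1)
    cv2.imwrite(out,I)
R_,G,Y=(0,0,255),(0,255,0),(255,255,0)
ov(cv2.imread("pics/s5full.png"),220,170,130,100,6,[((.4713,.0144),G),((.469,.014),R_)],[((.5643,.0309,.1595),G),((.5645,.0344,.1589),R_)],out="pics/o1.png")
ov(cv2.imread("pics/top0.png"),220,145,80,70,8,[],[((.5643,.0309,.1595),G),((.5645,.0344,.1589),R_)],cam="top",out="pics/o2.png")
ov(cv2.imread("pics/scene0.png"),335,140,80,90,6,[((.4357,-.311),G),((.4324,-.3058),R_),((.4602,-.1562),G),((.458,-.1493),R_)],out="pics/o3.png")
```

```text
(no output)
```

View pics/o1.png

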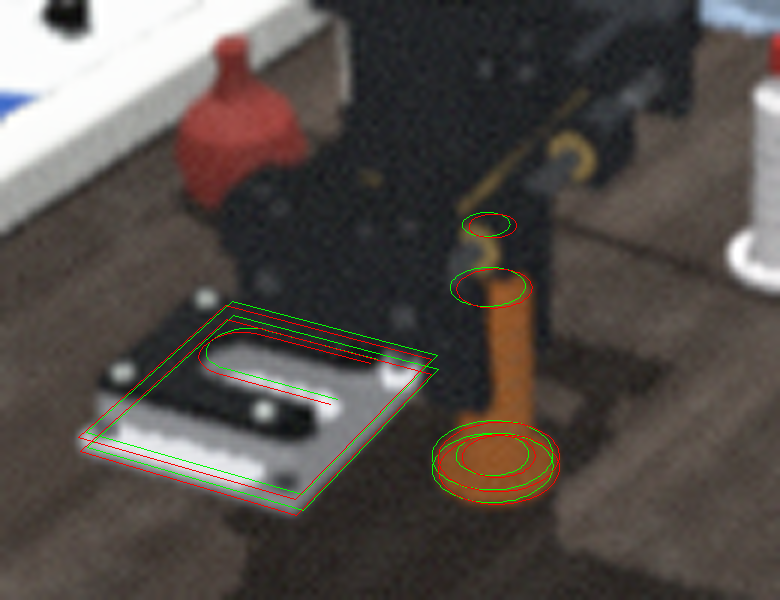

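View pics/o2.png

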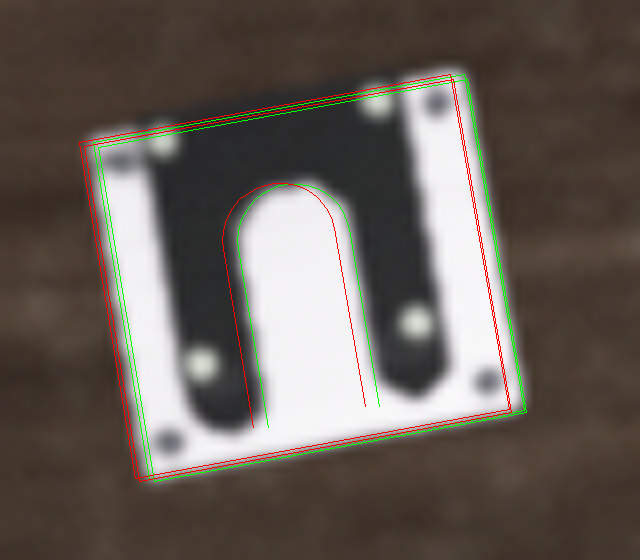

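View pics/o3.png

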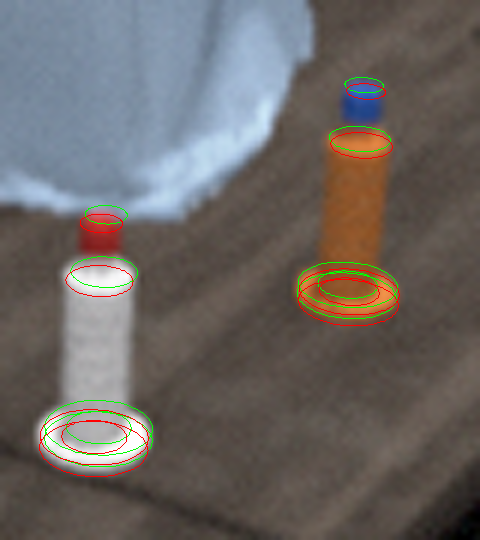

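```bash
cat > ov.py <<'E'
from st import *
def ov(img,x0,y0,w,h,S,barrels=(),holders=(),cam="scene",out="o.png",off=(0,0)):
    I=cv2.resize(img[y0:y0+h,x0:x0+w],None,fx=S,fy=S,interpolation=cv2.INTER_CUBIC)
    tf=lambda q:((q+.5-[x0,y0]+off)*S).round().astype(np.int32)
    th=np.linspace(0,2*np.pi,90)
    for b,col in barrels:
        for r,z in((.02,0),(.02,.005),(.012,.005),(.012,.07),(.0075,.093)):
            cv2.polylines(I,[tf(proj(cam,np.c_[b[0]+r*np.cos(th),b[1]+r*np.sin(th),0*th+z]))],True,col,1)
    for p,col in holders:
        for z in(0,.006):
            cv2.polylines(I,[tf(proj(cam,hold(p,[(-.05,.046,z),(-.05,-.046,z),(.034,-.046,z),(.034,.046,z)])))],True,col,1)
        a=np.linspace(-np.pi/2,np.pi/2,20)
        slot=[(-.037,.0135)]+[(.0135*np.cos(t)-.0015,.0135*np.sin(t)) for t in a[::-1]]+[(-.037,-.0135)]
        for z in(.022,.016): cv2.polylines(I,[tf(proj(cam,hold(p,[(u,v,z) for u,v in slot])))],False,col,1)
    cv2.imwrite(out,I)
R_,G,Y=(0,0,255),(0,255,0),(255,255,0)
E
python3 - <<'E'
from ov import *
im=cv2.imread("pics/scene0.png")
a=[]
for i,off in enumerate([(0,0),(-.4,.8)]):
    ov(im,228,212,70,45,10,[],[((.5643,.0309,.1595),G)],out="pics/x.png",off=off);a.append(cv2.resize(cv2.imread("pics/x.png")[:, :],None,fx=.85,fy=.66))
cv2.imwrite("pics/o4.png",np.vstack(a))
im=cv2.imread("pics/s5full.png")
b=[]
for off in [(0,0),(.6,.8)]:
    ov(im,285,205,40,55,9,[((.4713,.0144),G)],[],out="pics/x.png",off=off);b.append(cv2.imread("pics/x.png"))
cv2.imwrite("pics/o5.png",np.hstack(b))
E
```

```text
(no output)
```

View pics/o4.png

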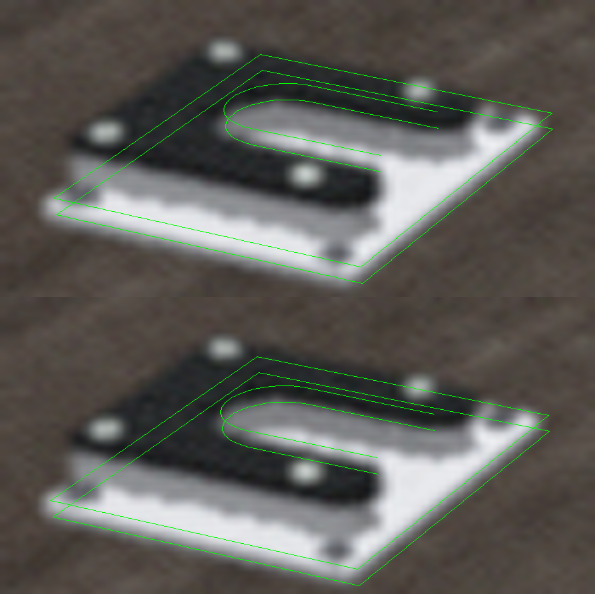

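View pics/o5.png

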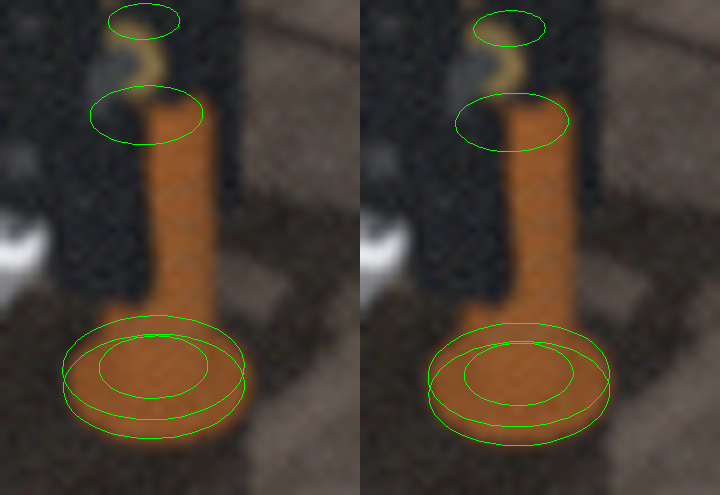

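>>> jog_arm(rows=[0, 0.0015, 0.005, 0, 0, 0, 0.003, 0, 0, 0, 0, 0])

```text
time_s: 8.17
eef_pos: [0.471, 0.0159, 0.0439]
ee_rot: [0.461, 0.532, -0.471, 0.532]
force: [-0.3, -0.8, -1.1]
grip_width: 0.0236
```

```bash
cat > lc.py <<'E'
from st import *
o=st();p=np.array([.5643,.0309,.1595]);e=o['eef_pos'];d=e[:2]-p[:2];c,s=np.cos(p[2]),np.sin(p[2])
print("local mm",1e3*(c*d[0]+s*d[1]),1e3*(-s*d[0]+c*d[1]),"underside",1e3*(e[2]-.0354))
E
python3 lc.py
```

```text
8.1667 [0.471  0.0159 0.0439] yaw -82.41969411483345 xax [-0.0108 -0.0106 -0.9999] F [-0.2819 -0.826  -1.1374] T [-0.004  -0.0609 -0.0398] w 0.02361014379452904 q [-0.1487  0.8666  0.0175  2.1495 -0.0309  0.1378 -1.5452]
local mm -94.45380794040801 0.047259353806543974 underside 8.548017727555756
```

>>> jog_arm(rows=[0.005, 0.0008, 0, 0, 0.006, 0.001, 0, 0, 0.006, 0.001, 0, 0, 0.005, 0.0008, 0, 0, 0, 0, 0, 0, 0, 0, 0, 0])

```text
time_s: 8.67
eef_pos: [0.4967, 0.0203, 0.0445]
ee_rot: [0.461, 0.532, -0.47, 0.532]
force: [-0.0, 0.3, -0.1]
grip_width: 0.0235
```

```bash
python3 lc.py
```

```text
8.6667 [0.4967 0.0203 0.0445] yaw -82.40217839826563 xax [-0.0084 -0.0103 -0.9999] F [-0.0327  0.2645 -0.0934] T [0.0208 0.0027 0.0007] w 0.023490038186288212 q [-0.1516  0.8739  0.02    2.076  -0.0317  0.2016 -1.5459]
local mm -68.39802263140463 0.23632576970092703 underside 9.065553011577007
```

>>> jog_arm(rows=[0.004, 0.0006, -0.0007, 0, 0.004, 0.0006, 0, 0, 0, 0, 0, 0])

```text
time_s: 8.92
eef_pos: [0.5051, 0.0215, 0.0435]
ee_rot: [0.461, 0.532, -0.471, 0.532]
force: [0.3, -0.7, -1.0]
grip_width: 0.0231
```

```bash
python3 lc.py
python3 - <<'E'
from ov import *
s=snapshot("scene")[:,:,::-1].copy();cv2.imwrite("pics/s6full.png",s)
o=get_obs()
ov(s,225,190,90,65,8,[],[((.5643,.0309,.1595),G)],out="pics/s6.png",off=(-.4,.4))
E
```

```text
8.9167 [0.5051 0.0215 0.0435] yaw -82.40714460699373 xax [-0.0093 -0.0104 -0.9999] F [ 0.333  -0.7429 -1.016 ] T [ 0.0073 -0.0216 -0.0552] w 0.023148412318489093 q [-0.1522  0.8794  0.0208  2.0506 -0.0319  0.2225 -1.546 ]
local mm -59.94432071841681 0.11780826619923503 underside 8.07018513404669
```

View pics/s6.png

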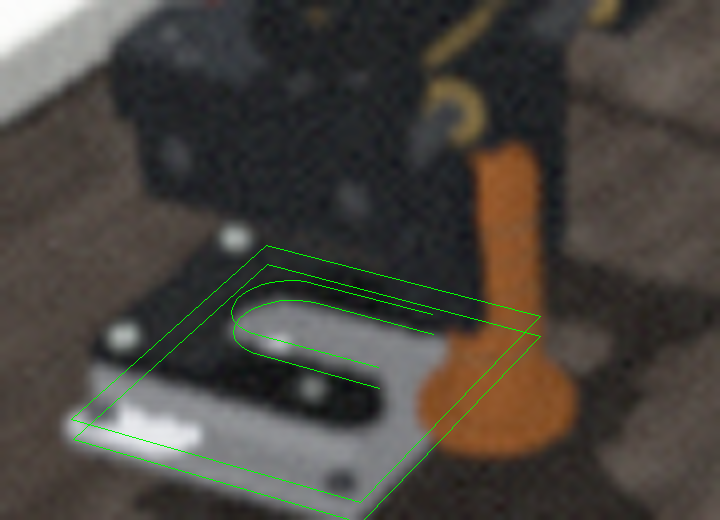

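>>> jog_arm(rows=[0.004, 0.0006, 0.0004, 0, 0.003, 0.0005, 0, 0, 0.003, 0.0005, 0, 0, 0, 0, 0, 0])

```text
time_s: 9.3
eef_pos: [0.5149, 0.023, 0.0438]
ee_rot: [0.46, 0.532, -0.471, 0.532]
force: [-0.4, -0.4, -0.4]
grip_width: 0.0233
```

```bash
python3 lc.py
```

```text
9.3 [0.5149 0.023  0.0438] yaw -82.411268900283 xax [-0.0111 -0.0107 -0.9999] F [-0.3781 -0.4203 -0.3773] T [ 0.067  -0.0043  0.0013] w 0.02326224635321302 q [-0.1531  0.8835  0.0221  2.0195 -0.0321  0.2512 -1.5462]
local mm -49.984696119582715 0.05010434867273091 underside 8.392772962715116
```

>>> jog_arm(rows=[0.003, 0.0005, 0.0002, 0, 0.003, 0.0005, 0, 0, 0.003, 0.0005, 0, 0, 0, 0, 0, 0])

```text
time_s: 9.63
eef_pos: [0.5249, 0.0247, 0.044]
ee_rot: [0.46, 0.532, -0.471, 0.531]
force: [0.3, 0.6, -0.1]
grip_width: 0.0237
```

```bash
python3 lc.py;  python3 - <<'E'
from ov import *
s=snapshot("scene")[:,:,::-1].copy();cv2.imwrite("pics/s7full.png",s)
ov(s,225,190,90,65,8,[],[],out="pics/s7.png",off=(-.4,.4))
E
```

```text
9.6333 [0.5249 0.0247 0.044 ] yaw -82.41030761809061 xax [-0.0112 -0.0107 -0.9999] F [ 0.278   0.6232 -0.1053] T [-0.0013  0.0044 -0.0024] w 0.023705382237060927 q [-0.1542  0.888   0.0231  1.9897 -0.0325  0.2767 -1.5466]
local mm -39.92262254900776 0.12651607075889193 underside 8.626253607435478
```

View pics/s7.png

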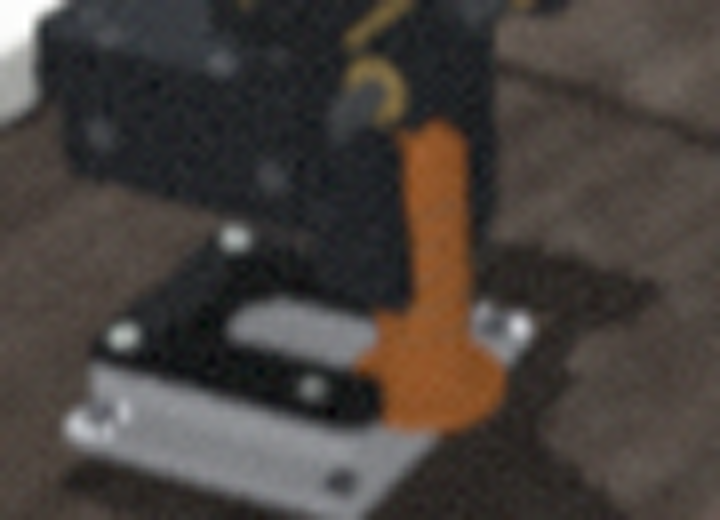

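The near prong now hides the flange's left side, at about (375,390). So the flange is entering underneath, and there is no contact force.

>>> jog_arm(rows=[0.003, 0.0005, 0, 0, 0.004, 0.0006, 0, 0, 0.004, 0.0006, 0, 0, 0.003, 0.0005, 0, 0, 0, 0, 0, 0])

```text
time_s: 10.1
eef_pos: [0.5376, 0.0279, 0.0436]
ee_rot: [0.459, 0.534, -0.472, 0.53]
force: [-0.1, 0.8, -1.4]
grip_width: 0.0234
```

```bash
python3 lc.py
```

```text
10.1 [0.5376 0.0279 0.0436] yaw -82.36208468141092 xax [-0.016  -0.01   -0.9998] F [-0.1344  0.7629 -1.4139] T [0.1232 0.091  0.0164] w 0.023390004211177113 q [-0.1557  0.8967  0.0231  1.9463 -0.0334  0.3162 -1.5469]
local mm -26.79619368003602 1.2219192644212142 underside 8.196402807312431
```

>>> jog_arm(rows=[0.003, 0.0006, 0.0002, 0, 0.003, 0.0006, 0.0002, 0, 0.003, 0.0005, 0, 0, 0, 0, 0, 0])

```text
time_s: 10.43
eef_pos: [0.5485, 0.0296, 0.0442]
ee_rot: [0.46, 0.534, -0.472, 0.531]
force: [-1.0, 0.5, -1.4]
grip_width: 0.0236
```

```bash
python3 lc.py;  python3 - <<'E'
from ov import *
s=snapshot("scene")[:,:,::-1].copy();cv2.imwrite("pics/s8full.png",s)
ov(s,225,180,90,70,8,[],[],out="pics/s8.png",off=(-.4,.4))
E
```

```text
10.4333 [0.5485 0.0296 0.0442] yaw -82.37629209919575 xax [-0.0145 -0.0101 -0.9998] F [-1.0474  0.5264 -1.3621] T [ 0.1768  0.0117 -0.0276] w 0.023648875505845865 q [-0.1571  0.9018  0.0246  1.9149 -0.0338  0.3411 -1.5476]
local mm -15.842010021397357 1.250578579902436 underside 8.769152395124962
```

View pics/s8.png

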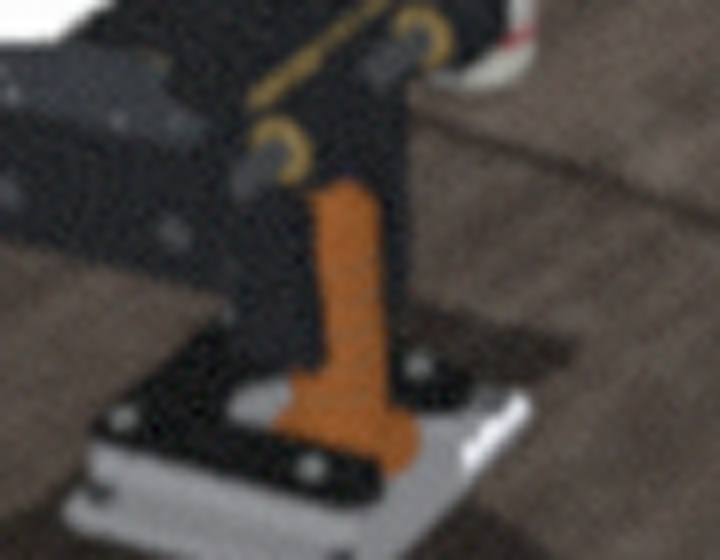

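>>> jog_arm(rows=[0.003, 0.0005, 0, 0, 0.003, 0.0005, 0, 0, 0.003, 0.0005, 0, 0, 0, 0, 0, 0])

```text
time_s: 10.82
eef_pos: [0.5577, 0.0311, 0.0441]
ee_rot: [0.459, 0.534, -0.472, 0.53]
force: [0.0, 0.9, -0.6]
grip_width: 0.0237
```

```bash
python3 lc.py
```

```text
10.8167 [0.5577 0.0311 0.0441] yaw -82.37701695045052 xax [-0.0154 -0.0103 -0.9998] F [ 0.0162  0.8754 -0.5998] T [ 0.1196 -0.0286  0.0249] w 0.023667522699212403 q [-0.1579  0.9078  0.0256  1.8858 -0.0341  0.365  -1.5479]
local mm -6.504552660630451 1.282908500450279 underside 8.738583818414526
```

>>> jog_arm(rows=[0.002, 0.0003, 0, 0, 0.002, 0.0003, 0, 0, 0.002, 0.0003, 0, 0, 0.002, 0.0003, 0, 0])

```text
time_s: 11.15
eef_pos: [0.5656, 0.0324, 0.044]
ee_rot: [0.459, 0.534, -0.472, 0.53]
force: [-0.8, 0.9, -1.4]
grip_width: 0.0236
```

```bash
python3 lc.py
```

```text
11.15 [0.5656 0.0324 0.044 ] yaw -82.3814716833795 xax [-0.0169 -0.0104 -0.9998] F [-0.8113  0.9293 -1.4293] T [ 0.1853  0.0849 -0.0558] w 0.023562586418377426 q [-0.1584  0.9136  0.0263  1.8599 -0.0344  0.3867 -1.548 ]
local mm 1.541985805305908 1.2593810242546313 underside 8.624632755468722
```

>>> jog_arm(rows=[0.002, 0.0003, 0, 0, 0.002, 0.0003, 0, 0])

```text
time_s: 11.32
eef_pos: [0.5679, 0.033, 0.0438]
ee_rot: [0.458, 0.535, -0.473, 0.529]
force: [-4.0, 0.6, 0.7]
grip_width: 0.0234
```

>>> jog_arm(rows=[0.002, 0.0003, 0, 0, 0.001, 0.0002, 0, 0])

```text
time_s: 11.48
eef_pos: [0.5682, 0.0336, 0.0434]
ee_rot: [0.456, 0.537, -0.475, 0.527]
force: [-2.9, 0.3, 0.9]
grip_width: 0.0235
```

```bash
python3 lc.py
```

```text
11.4833 [0.5682 0.0336 0.0434] yaw -82.37647905909235 xax [-0.0279 -0.0109 -0.9996] F [-2.8788  0.3226  0.912 ] T [ 0.1782  0.6673 -0.0372] w 0.02346269502355493 q [-0.159   0.9191  0.0262  1.8408 -0.0351  0.4112 -1.5483]
local mm 4.230455309514075 2.0301429275034995 underside 7.9689108421792945
```

>>> jog_arm(rows=[0, 0, -0.0012, 0, 0, 0, -0.0008, 0, 0, 0, 0, 0], squeeze=6)

```text
time_s: 11.73
eef_pos: [0.5691, 0.0342, 0.0419]
ee_rot: [0.457, 0.537, -0.474, 0.528]
force: [-2.3, 1.2, 1.9]
grip_width: 0.0236
```

```bash
python3 lc.py;  python3 - <<'E'
from ov import *
s=snapshot("scene")[:,:,::-1].copy();cv2.imwrite("pics/s9full.png",s)
ov(s,225,180,90,70,8,[],[],out="pics/s9.png",off=(-.4,.4))
E
```

```text
11.7333 [0.5691 0.0342 0.0419] yaw -82.3434497809891 xax [-0.026  -0.0102 -0.9996] F [-2.2718  1.1825  1.8948] T [ 0.1889  0.4928 -0.0233] w 0.02364813532798037 q [-0.1592  0.9218  0.0255  1.84   -0.0352  0.4074 -1.5482]
local mm 5.234910279197527 2.4992006173398815 underside 6.4782081879540545
```

View pics/s9.png

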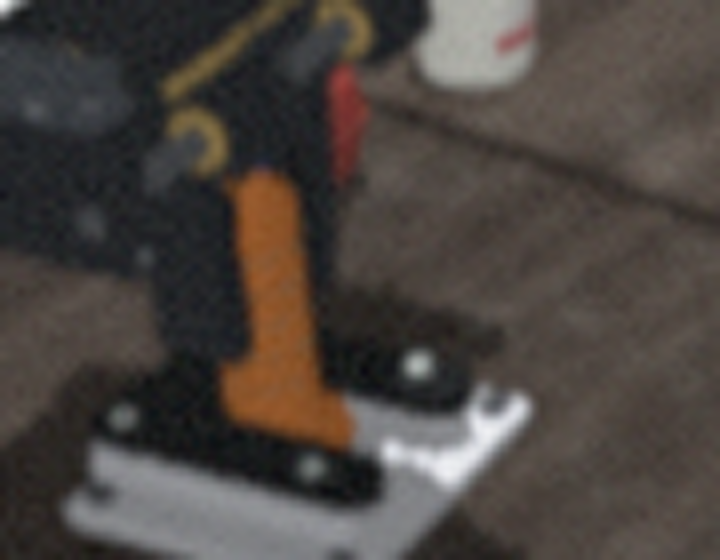

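>>> jog_arm(rows=[0, 0, 0, 0, 0, 0, 0, 0, 0, 0, 0, 0, -0.001, 0, 0, 0, 0, 0, 0, 0], gripper=0.2)

```text
time_s: 12.2
eef_pos: [0.573, 0.033, 0.0424]
ee_rot: [0.459, 0.534, -0.472, 0.53]
force: [0.0, 0.1, -0.0]
grip_width: 0.0355
```

```bash
python3 lc.py;  python3 - <<'E'
from ov import *
s=snapshot("scene")[:,:,::-1].copy();cv2.imwrite("pics/s10full.png",s)
ov(s,225,180,90,70,8,[],[],out="pics/s10.png",off=(-.4,.4))
E
```

```text
12.2 [0.573  0.033  0.0424] yaw -82.41175730985007 xax [-0.0158 -0.0111 -0.9998] F [ 0.029   0.0517 -0.0287] T [0.0315 0.0254 0.0389] w 0.035526148646056736 q [-0.1588  0.9213  0.0278  1.8384 -0.0344  0.3996 -1.5484]
local mm 8.890118666236189 0.6915262830386523 underside 6.987646893078854
```

View pics/s10.png

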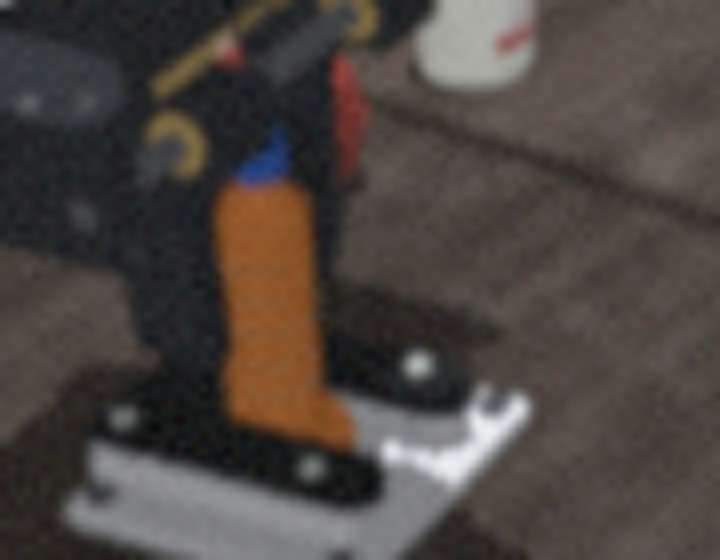

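>>> jog_arm(rows=[-0.002, 0.0005, -0.002, 0, -0.0015, 0.0005, -0.002, 0, 0, 0, 0, 0])

```text
time_s: 12.5
eef_pos: [0.5697, 0.034, 0.0381]
ee_rot: [0.46, 0.533, -0.472, 0.531]
force: [0.0, -0.1, -0.0]
grip_width: 0.0353
```

>>> jog_arm(rows=[0, 0, 0, 0, 0, 0, 0, 0, 0, 0, 0, 0, 0, 0, 0, 0], gripper=1, squeeze=8)

```text
time_s: 12.83
eef_pos: [0.5693, 0.0342, 0.0378]
ee_rot: [0.459, 0.533, -0.472, 0.53]
force: [-1.0, 1.2, -0.4]
grip_width: 0.0238
```

```bash
python3 lc.py
```

```text
12.8333 [0.5693 0.0342 0.0378] yaw -82.40456750691304 xax [-0.0153 -0.011  -0.9998] F [-1.0363  1.1759 -0.375 ] T [ 0.0012 -0.0164  0.0018] w 0.023844164474659625 q [-0.1615  0.9267  0.0272  1.8503 -0.0352  0.3818 -1.5505]
local mm 5.500634078794076 2.4274818656712496 underside 2.3577039911367517
```

>>> jog_arm(rows=[0.002, 0.0003, 0, 0, 0.002, 0.0003, 0, 0, 0.002, 0.0003, 0, 0])

```text
time_s: 13.08
eef_pos: [0.571, 0.0345, 0.0381]
ee_rot: [0.457, 0.536, -0.475, 0.528]
force: [-4.0, -0.3, 6.2]
grip_width: 0.0237
```

```bash
python3 lc.py
```

```text
13.0833 [0.571  0.0345 0.0381] yaw -82.4128422026196 xax [-0.025  -0.0121 -0.9996] F [-3.9807 -0.3305  6.1793] T [ 0.0578  0.8454 -0.0287] w 0.023719676074202906 q [-0.1617  0.9295  0.0278  1.8353 -0.0354  0.4036 -1.5505]
local mm 7.19037639298064 2.5324948728120247 underside 2.7055105151653285
```

>>> jog_arm(rows=[0, 0, 0, 0, 0, 0, 0, 0, 0, 0, 0, 0, 0, 0, 0, 0, 0, 0, 0, 0, 0, 0, 0, 0, 0, 0, 0, 0], gripper=-0.4)

```text
time_s: 13.67
eef_pos: [0.5748, 0.0349, 0.0381]
ee_rot: [0.459, 0.534, -0.473, 0.53]
force: [0.6, -0.4, 0.1]
grip_width: 0.0615
```

```bash
python3 lc.py;  python3 - <<'E'
from ov import *
s=snapshot("scene")[:,:,::-1].copy();cv2.imwrite("pics/s11full.png",s)
ov(s,225,170,90,75,8,[],[],out="pics/s11.png",off=(-.4,.4))
E
```

```text
13.6667 [0.5748 0.0349 0.0381] yaw -82.42219519671022 xax [-0.0177 -0.0114 -0.9998] F [ 0.578  -0.4418  0.1156] T [ 0.0433  0.0249 -0.0097] w 0.06145931929597837 q [-0.1617  0.9304  0.0281  1.8308 -0.0354  0.4    -1.5506]
local mm 11.032438824572358 2.2267161281103096 underside 2.709691551698909
```

View pics/s11.png

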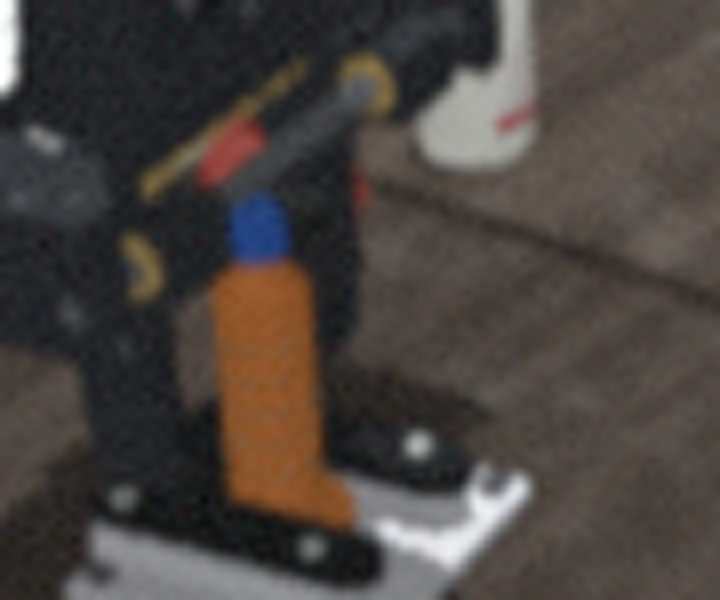

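>>> jog_arm(rows=[-0.001, 0, 0.01, 0, -0.001, 0, 0.02, 0, 0, 0, 0.025, 0, 0, 0, 0.03, 0, 0, 0, 0.03, 0, -0.02, -0.01, 0.03, 0, -0.03, -0.02, 0.02, 0, -0.03, -0.03, 0.01, 0, -0.03, -0.035, 0, 0, -0.03, -0.035, 0, 0, -0.02, -0.035, 0, 0, 0, -0.02, 0, 0])

```text
time_s: 14.72
eef_pos: [0.4088, -0.143, 0.2274]
ee_rot: [0.458, 0.535, -0.466, 0.535]
force: [-0.9, -0.3, 0.3]
grip_width: 0.0613
```

>>> jog_arm(rows=[0, -0.03, 0.01, 0, 0, -0.035, 0, 0, 0, -0.035, 0, 0, 0, -0.035, 0, 0, 0, -0.03, 0, 0, 0, -0.01, 0, 0, 0, 0, 0, 0])

```text
time_s: 15.3
eef_pos: [0.4016, -0.3318, 0.2442]
ee_rot: [0.46, 0.531, -0.469, 0.535]
force: [0.9, 0.3, 0.9]
grip_width: 0.0618
```

```bash
python3 lc.py;  python3 - <<'E'
from ov import *
s=snapshot("scene")[:,:,::-1].copy();cv2.imwrite("pics/s12full.png",s)
t=snapshot("top")[:,:,::-1].copy();cv2.imwrite("pics/t12full.png",t)
ov(s,225,180,90,75,8,[],[],out="pics/s12.png")
ov(t,220,145,80,70,8,[],[((.5643,.0309,.1595),G)],cam="top",out="pics/t12.png")
E
```

```text
15.3 [ 0.4016 -0.3318  0.2442] yaw -82.1117535969011 xax [-0.0039 -0.0144 -0.9999] F [0.8514 0.2602 0.911 ] T [0.0705 0.03   0.012 ] w 0.06176295337254692 q [ 0.6016  0.5406 -0.0134  1.8824  0.0322  0.7141 -0.8674]
local mm -218.22136257636095 -332.2276144898352 underside 208.826897537883
```

View pics/s12.png

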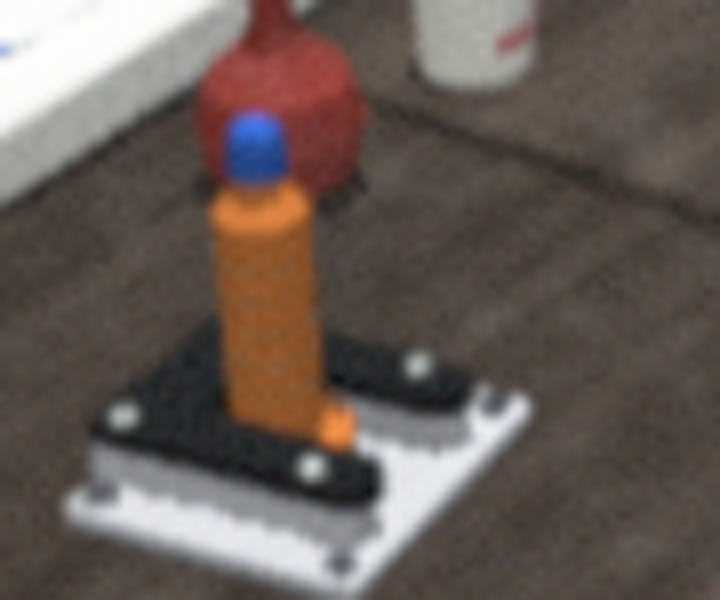

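View pics/t12.png

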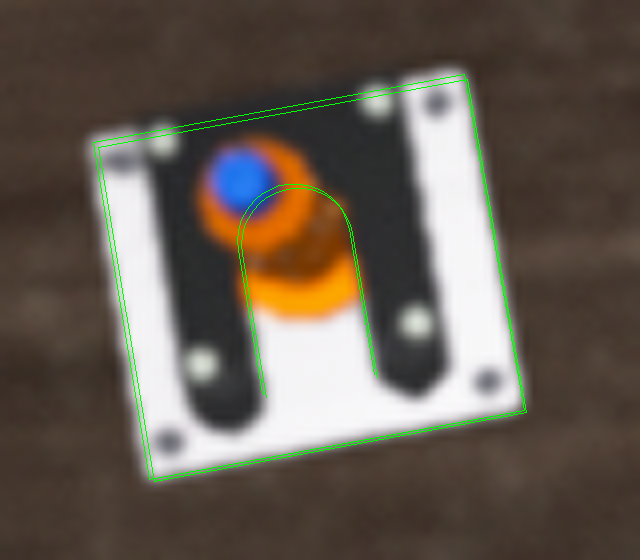

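View pics/t12full.png

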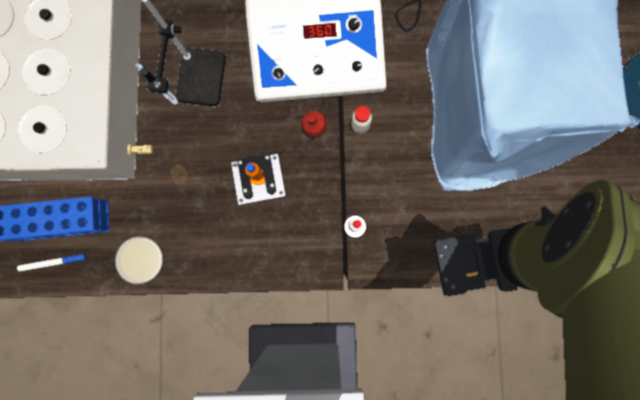

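Run:
```python
from ov import *
t=cv2.imread("pics/t12full.png");x0,y0,S=225,150,9
p=(.5643,.0309,.1595);th=np.linspace(0,2*np.pi,90);out=[]
for dx in(0,-.003):
    I=cv2.resize(t[y0:y0+50,x0:x0+42],None,fx=S,fy=S,interpolation=cv2.INTER_CUBIC)
    for r,z,col in((.02,.011,G),(.012,.076,R_),(.0075,.099,(255,255,255))):
        q=proj("top",hold(p,np.c_[dx+r*np.cos(th),r*np.sin(th),0*th+z]))
        cv2.polylines(I,[((q+.5-[x0,y0])*S).round().astype(np.int32)],True,col,1)
    out.append(I)
cv2.imwrite("pics/o12.png",np.hstack(out))
w=[];
for f in("top0","t12full"):
    i=cv2.imread(f"pics/{f}.png")[212:242,340:372];w.append(cv2.resize(i,None,fx=9,fy=9))
    b=cv2.imread(f"pics/{f}.png")[205:250,338:375].astype(int);m=(b.min(2)>170);ys,xs=np.nonzero(m);print(xs.mean()+338,ys.mean()+205,m.sum())
```

```text
354.57142857142856 226.468438538206 301
354.5514950166113 226.45847176079735 301
```

View pics/o12.png

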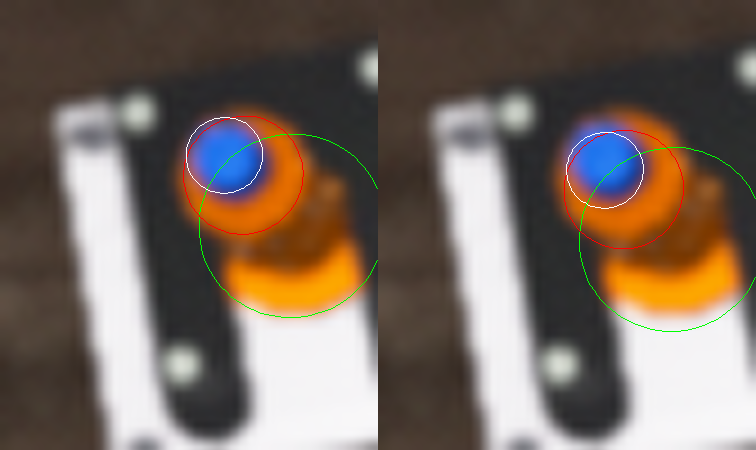

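The seated-pose overlay (x = 0) matches the amber barrel, and the white barrel's centroid has moved less than 0.03 px.

```bash
python3 -c "
from plant import *
hand_in();print(get_obs()['time_s'])"
```

```text
the job is handed in; nothing more can be done
the job is handed in; nothing more can be done
```

The amber barrel is in the holder: I slid it in sideways with its flange under the forked plate, pushed it to the closed end of the slot and let go. I handed the job in after about 15.4 s, with the arm well clear.

- **Seating:** in the last top view, the predicted outline of a fully seated barrel matches the real one. An outline 3 mm short of the end clearly does not. When I pushed it home, the barrel stopped with about 4 N sideways and 6 N vertical.
- **Upright:** the barrel stands straight and on its own, with its flange under the plate.
- **White barrel:** it did not move; its centre in the top view shifted by less than 0.03 px.
- **Forces:** readings stayed at or below about 7 N, but they were only taken at the end of each move.

**Disagreements:**
- The scene camera's positions differed by 2 to 6 mm from the robot and the top camera, so I relied on those two, plus offsets measured within the scene image.
- The slot end came about 4 to 7 mm beyond my estimate by the measured TCP.
- Inside the slot the barrel drifted about 1 mm sideways, probably from lightly touching a prong.
- The tool tilted 1 to 2° during moves, so I set the barrel down once before the slot and gripped it again. After the first push I released it, gripped it again and pushed once more.

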